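# Lift the freshly painted turret with the tongs

### The arm

A 6-joint arm with a two-finger parallel gripper is mounted at the origin on the work surface. World frame = base frame: x ahead of the robot, y to its left, z up, the work surface at z = 0. Lengths are in mm, angles in rad, forces in N, time in s.
With the tool pointing down it reaches from about 350 to 1000 mm from the base axis. Payload 7.1 kg.
Tool frame: the origin (TCP) lies on the centre line of the jaws, within the pads' length; the fingertips stand 17 mm ahead of it and the grasp point (between the pads) lies 2 mm behind it; z points along the fingers, y is the direction in which the jaws open and shut (so a half turn about z gives the same grasp; the last joint's range is limited). The gripper opens to 85 mm and grips with 20 to 120 N. Pads are 22 mm wide; open, the fingers measure 114 mm over their backs; the gripper's body (76 mm by 85 mm) begins 54 mm behind the grasp point. The pads swing forward as they close: fully open they stand 13 mm farther back than shut.
Start: joints at [1.273, 0.423, 1.63, -0, 1.089, -0.019], TCP at [171.97, 600.859, 248.319] pointing down, gripper open.
Joint ranges: [-3, 3], [-0.9, 2.11], [0.09, 2.58], [-1.31, 4.45], [0.11, 2.69], [-2.54, 2.54]. Speed limits (rad/s): [2.39, 2.39, 3.01, 3.14, 3.14, 3.14].

### API

Orientations are given as a unit quaternion [w, x, y, z].
In Python, from rig import get_state, imaging, job gives the robot as it stands.
- The arm moves only by the tool carry_out, never from a script. Its argument "rows" is a list of rows, each a list of 7 numbers: the shift along the world's x, y, z in cm, then the turn, a rotation vector about the world's x, y, z in degrees, then the opening in per cent of the stroke, from 0 (shut) to 100 (fully open). In form: [[dx, dy, dz, rx, ry, rz, fingers], ...]. A call has 1 to 20 rows; each row shifts and turns the commanded pose from where the row before left it; what a row does not reach is not made up. A row lasts 1/8 s, in which the tool goes at most 62.5 mm and 10.7 degrees, less where a joint would pass 70% of its speed; a pose out of reach is approached as far as the arm can. A call is refused whole if a number of a shift passes 6.25 or a number of a turn 10.7, either way. A call with a gripper value outside its range is refused whole. The fingers move at their own pace and stop on an object; "newtons" is the grip in N (left out, the last holds). Time passes only in rows, so rows that do not move let the fingers close. It gives the time, the measured TCP pose, the force and the opening at its end, in the units of the state.
- get_state(): the state, without advancing time (a new reading comes with each control period).
- imaging.camera(name): name is "scene" or "top"; returns a dict with "img" (480x640x3 uint8, red, green, blue), "range_z" (480x640 float32, mm along the optical axis (not along the pixel's ray), 0 where there is no reading), "fx", "fy", "cx", "cy" (pixels), "k1" (the pictures are not rectified: a ray, as slopes to the right and down, at radius r is drawn at 1 + k1 r^2 times it, then the intrinsics apply), "position" and "orientation" of the camera in the world. Camera axes: x right, y down, z forward; pixel columns grow to the right and rows downward; lengths in mm; the calibration is good to about 2 mm. A picture is of the moment at which its call begins.
- job.sign_off(): hands the job in, once; it reports no verdict.
Trained networks look in the newest picture that a camera, given by its name, has taken for a name from the list of things; names that differ only in an ending like _2 or _b are one class to them, and where a whole thing is asked for, a point or a joint stands for the part that bears it (a point fixed in the world has none). Each returns a list of dicts, best first, with "score" (0 to 1); they miss things now and then, are a little off and sometimes report something else, mostly with a low value. They report only what shows in the picture. A call takes as long as a camera call. They do not tell look-alikes from the thing itself.
- imaging.search_frame(camera, name): "bbox" ([centre column, centre row, width, height] in pixels, round what is visible of it).
- imaging.spot_point(camera, name): "point" ([column, row] in pixels: a listed point, or the origin of a listed thing).
The state is a dict: "t": time; "joints": joint angles; "joint_velocities": joint speeds; "joint_torque": joint torques, N m; "tool_pos": TCP position; "tool_rot": TCP orientation; "contact_force": force on the tool from outside, world axes, zero at the start; "moment": the same for the moment, N m; "grip_width": finger opening in mm.
Only numpy, scipy, OpenCV 4.12 (cv2) and the standard library are available. Lean on these libraries where they do the work, as an engineer would, in place of code of your own. Each camera call takes 0.05 s, during which the arm holds its last target. There are 200 camera calls.

### The job

The three castle-model parts on the little cork stands have just been painted, so neither the gripper nor the arm may touch them. Pick up the steel tongs from the desk with the gripper, close the tips of the tongs on the round turret with the pointed roof and lift it, kept upright, at least 10 cm clear of its stand, leaving the other two parts standing where they are and the paint jar upright. Finish while still holding the turret up there, still, in the tongs: do not put anything down.

Things in the scene. Friction and masses are not known exactly. Their poses are not given: they have to be found in the camera images.
- tongs_grip (a point): Steel strip spring tongs, 224 mm long, 90 g, flat on the desk, arms in the level plane; balance near here. Point midway between the black grip pads (squeeze here), 14 mm above the underside. x: pivot to tips, y: squeezing line, z up. Pivot at x = -100 mm. Pads 44 mm long, 28 mm high, 56 mm over their outsides when open; 1 mm off that width takes 2 mm off the tip gap.
- tongs_tips (a point): Midway between the tongs' two rubber tips, 100 mm ahead of tongs_grip, same axes, 12 mm above the underside. Each tip is 28 mm long (x), 6 mm thick, 24 mm high from the underside up. Clear gap 62 mm and outside width about 76 mm when open. The tips close evenly on this middle point.
- tongs_left (a joint): Closing angle of each arm of the tongs (both move alike, mirrored): 0 = sprung open, 0.13 rad = stop, about 10 mm between the tips. A squeeze of about 4 N on the grip pads begins to close them; about 5.7 N reaches 0.085 rad, where the tips meet the 28 mm turret and the grip pads measure about 39 mm outside. Let go, they spring open.
- turret_center (a point): The part to lift: round light-grey turret with a pointed roof, about 30 g. Its centre, 26 mm above its foot; z is its upright axis. 52 mm high: cylinder 28 mm across up to 34 mm, then a cone 31 mm across at the eaves. It stands on one of three equal fixed cork discs, 44 mm across, 20 mm high, in a row about 140 mm apart; which part is on which varies.
- square_tower_center (a point): Square light-grey model tower 28 x 28 mm, 42 mm high with four corner merlons, on another cork stand; to be left alone. Centre, 21 mm above its foot.
- dome_center (a point): Low round light-grey model dome, 32 mm across, 26 mm high, on the third cork stand; to be left alone. Centre, 13 mm above its foot.
- paint_jar_center (a point): Glass paint jar with a white cap, 42 mm across, 55 mm high, loose on the desk; to stay upright. Centre, half-way up; z is its upright axis.
There are look-alikes about, which are no part of the job. Leave any green look-alike of the part that bears tongs_grip alone. Leave any turquoise look-alike of the part that bears paint_jar_center alone.

How it is judged:
By the outcome, as a careful person would: the job done as asked, in the order asked, and still so for the second after the job is handed in, while the arm keeps its last pose, push and grip.
It also fails if it takes over 38 s, if anything falls off the work surface, if the arm or the gripper's body presses on something with over 40 N, if the wrist force passes 120 N, or if a joint passes its speed limit or range.

## Working session

There is one attempt and no reset: what is moved stays moved. The work goes in short steps, Python scripts to look and compute and a tool call to move; the robot and the scene stay as the last step left them, time stands still between calls to the robot, and variables do not carry over. Pictures are saved under pics/ and viewed, about 8 in all and at most 12, crops included, and the job is handed in when it is done.

Besides the shell and the picture viewer there is one more tool, called after ">>>" as name(argument=value, ...), one argument or row to a line, values as JSON. carry_out: Moves the arm, as the interface text tells. Its arguments: {"type":"object","properties":{"rows":{"type":"array","items":{"type":"array","items":{"type":"number"}}},"newtons":{"type":"number"}},"required":["rows"]}

```bash
mkdir -p pics; ls
cat > h.py <<'E'
import numpy as np, cv2
from scipy.spatial.transform import Rotation as R
from rig import get_state, imaging, job
def shot(n):
    c=imaging.camera(n); c['o']=np.array(c['orientation']); c['Rm']=R.from_quat(np.roll(c['o'],-1)).as_matrix(); return c
def slopes(c,uv):
    d=(np.atleast_2d(uv)-[c['cx'],c['cy']])/[c['fx'],c['fy']]; s=d.copy()
    for _ in range(20): s=d/(1+c['k1']*(s**2).sum(1,keepdims=True))
    return s
def onz(c,uv,z):
    s=slopes(c,uv); v=np.c_[s,np.ones(len(s))]@c['Rm'].T; p=np.array(c['position'])
    return p+v*((z-p[2])/v[:,2])[:,None]
def cloud(c):
    h,w=c['range_z'].shape; u,v=np.meshgrid(np.arange(w),np.arange(h))
    s=slopes(c,np.c_[u.ravel(),v.ravel()].astype(float)); Z=c['range_z'].ravel()[:,None]
    P=np.c_[s*Z,Z]@c['Rm'].T+np.array(c['position']); P[Z[:,0]==0]=np.nan
    return P.reshape(h,w,3)
def px(c,P):
    q=(np.atleast_2d(P)-np.array(c['position']))@c['Rm']; s=q[:,:2]/q[:,2:]
    return s*(1+c['k1']*(s**2).sum(1,keepdims=True))*[c['fx'],c['fy']]+[c['cx'],c['cy']]
def save(n,im): cv2.imwrite(n,cv2.cvtColor(im,cv2.COLOR_RGB2BGR))
E
python3 - <<'E'
from h import *
for n in ('top','scene'):
    c=shot(n); save(f'pics/{n}0.png',c['img']); C=cloud(c)
    print(n,np.round(c['position']),np.round(c['Rm'],2).tolist(),c['fx'],c['k1'])
    for k,z in (('tongs_grip',14),('tongs_tips',12),('turret_center',46),('square_tower_center',41),('dome_center',33),('paint_jar_center',27)):
        for d in imaging.spot_point(n,k): print(k,round(d['score'],2),np.round(d['point']),np.round(onz(c,d['point'],z)[0]))
print(get_state())
E
```

```text
pics
top [ 356.   31. 1026.] [[0.02, -1.0, 0.09], [-1.0, -0.02, 0.03], [-0.03, -0.09, -1.0]] 482.1974422701859 -0.05231555256275148
tongs_grip 0.89 [177. 352.] [183. 380.  14.]
tongs_grip 0.77 [240. 223.] [457. 256.  14.]
tongs_tips 0.74 [248. 178.] [555. 241.  12.]
tongs_tips 0.7 [240. 224.] [454. 256.  12.]
tongs_tips 0.67 [138. 326.] [234. 466.  12.]
tongs_tips 0.39 [245. 115.] [694. 254.  12.]
turret_center 0.61 [499. 148.] [ 618. -284.   46.]
square_tower_center 0.53 [426. 173.] [ 563. -135.   41.]
dome_center 0.6 [365. 155.] [601.  -7.  33.]
paint_jar_center 0.65 [246. 116.] [686. 248.  27.]
paint_jar_center 0.64 [286. 110.] [701. 163.  27.]
scene [1531. -116.  760.] [[0.14, 0.53, -0.84], [0.99, -0.08, 0.11], [-0.01, -0.84, -0.54]] 558.7027976591362 -0.08427873909095408
tongs_grip 0.74 [420. 193.] [169. 383.  14.]
tongs_grip 0.56 [402. 250.] [445. 252.  14.]
tongs_tips 0.94 [454. 204.] [241. 459.  12.]
tongs_tips 0.91 [406. 282.] [569. 227.  12.]
turret_center 0.59 [168. 302.] [ 613. -287.   46.]
square_tower_center 0.72 [237. 282.] [ 555. -145.   41.]
dome_center 0.71 [307. 292.] [600.   0.  33.]
paint_jar_center 0.74 [424. 310.] [688. 230.  27.]
paint_jar_center 0.62 [394. 320.] [710. 161.  27.]
{'t': 0.7, 'joints': array([ 1.27301101e+00,  4.23045458e-01,  1.62988909e+00,  1.85414017e-05,
        1.08857688e+00, -1.89871574e-02]), 'joint_velocities': array([ 2.45664766e-04,  1.80819810e-03, -1.05862325e-03,  1.43841072e-04,
       -4.78204514e-04, -8.63146554e-05]), 'joint_torque': array([-1.63779812e-03, -5.57194448e+01, -2.82095093e+01, -2.24934920e-04,
        7.75306180e-04,  1.29071120e-05]), 'tool_pos': array([171.96345932, 600.87778615, 248.35744004]), 'tool_rot': array([-1.70513915e-06,  1.38952307e-01,  9.90299073e-01,  4.14007137e-05]), 'contact_force': array([ 0.45570422, -0.74623293,  0.0157251 ]), 'moment': array([ 0.03391591,  0.02255437, -0.00631257]), 'grip_width': 85.30858508728195}
```

View pics/top0.png

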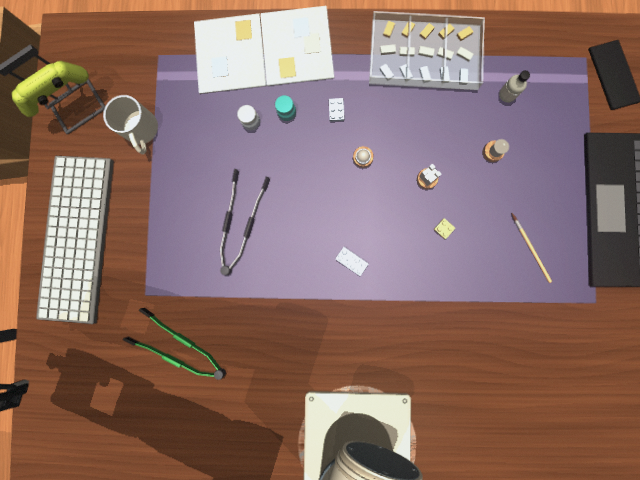

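View pics/scene0.png

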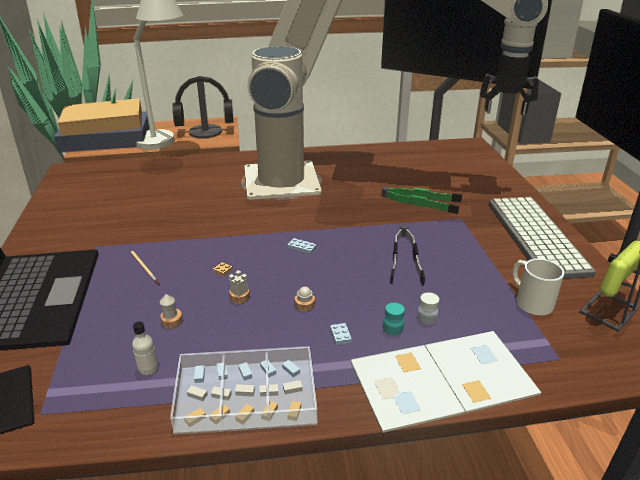

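Candidates: steel tongs at top (240,223), against green look-alike at (177,352). Turret with pointed roof at (497,150), against bottle at (515,88), square tower at (428,177) and dome at (363,156). White-cap jar at (247,116), against turquoise at (285,107). I choose the steel tongs and the turret, and will check both in one close crop.

```bash
cat > m.py <<'E'
from h import *
c=shot('top'); C=cloud(c); im=c['img']
a=cv2.resize(im[160:285,205:285],None,fx=4.7,fy=4.7,interpolation=cv2.INTER_CUBIC)
b=cv2.resize(im[120:200,400:525],None,fx=3.3,fy=3.3,interpolation=cv2.INTER_CUBIC)
o=np.zeros((600,800,3),np.uint8); o[:a.shape[0],:a.shape[1]]=a; o[:b.shape[0],380:380+b.shape[1]]=b; save('pics/crop1.png',o)
m=np.zeros(C.shape[:2],bool); m[160:285,205:285]=True
m&=(C[...,2]>16)&(C[...,2]<60)
n,l,st,ce=cv2.connectedComponentsWithStats(m.astype(np.uint8),connectivity=8)
for i in range(1,n):
    if st[i,4]>8:
        P=C[l==i]; print(st[i].tolist(),np.round(ce[i]),np.round(P.mean(0),1),np.round(P.min(0)),np.round(P.max(0)))
print('ground z',np.nanmedian(C[190:260,290:330,2]), np.nanmedian(C[320:360,100:120,2]))
for nm,(u,v) in dict(tur=(497,150),tow=(428,176),dome=(363,156),jar=(247,116)).items():
    Q=C[v-22:v+22,u-22:u+22].reshape(-1,3); Q=Q[Q[:,2]>25]
    print(nm,len(Q),np.round(np.median(Q,0),1),np.round((np.percentile(Q,3,0)+np.percentile(Q,97,0))/2,1),np.round(np.percentile(Q,98,0)-np.percentile(Q,2,0),1))
    q=Q[Q[:,2]>Q[:,2].max()-8]; print('  apex',np.round(q.mean(0),1),len(q))
E
python3 m.py
```

```text
[220, 169, 49, 107, 623] [237. 224.] [453.8 259.8  23.4] [346. 197.  16.] [571. 295.  33.]
ground z 0.4632093989732766 0.11044841041052678
tur 246 [ 615.7 -281.    58.8] [ 618.6 -284.4   48.6] [27.6 27.2 43.6]
  apex [ 618.8 -284.8   68.4] 34
tow 249 [ 557.3 -138.8   54.5] [ 557.6 -139.3   46.9] [33. 33. 35.]
  apex [ 559.  -140.4   61.2] 89
dome 188 [597.6  -3.1  38.7] [600.   -2.6  37.1] [29.4 27.6 20.4]
  apex [599.7  -2.7  44.3] 67
jar 330 [679.4 239.9  53.8] [681.7 241.1  42.5] [35.2 32.9 31.4]
  apex [683.1 241.6  54.7] 236
```

View pics/crop1.png

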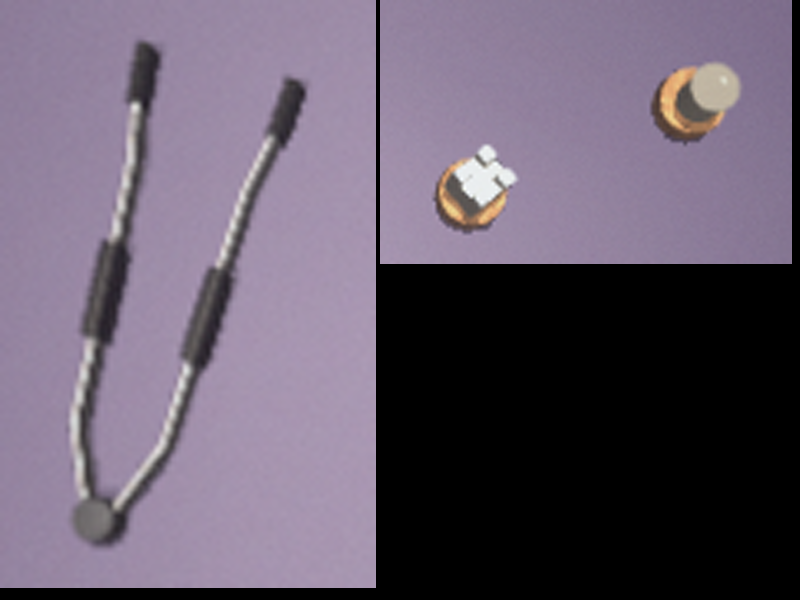

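Run:
```python
from h import *
c=shot('top'); C=cloud(c)
f=lambda u,v:(205+u/4.7-.4,160+v/4.7-.4)
pl,pr=onz(c,[f(105,292),f(207,316)],25); tl,tr=onz(c,[f(143,75),f(287,111)],22); pv=onz(c,[f(97,522)],22)[0]
g=(pl+pr)/2; t=(tl+tr)/2
ang=lambda v:np.degrees(np.arctan2(v[1],v[0]))
print('pads',pl,pr,np.linalg.norm(pl-pr),'grip',g,'tips',t,tl,tr,'piv',pv)
print('yaw',ang(t-pv),ang(t-g),ang(g-pv),ang(pl-pr)-90,ang(tl-tr)-90,'len',np.linalg.norm((t-pv)[:2]))
dark=(c['img'].max(2)<75); dark[:160]=0;dark[285:]=0;dark[:,:205]=0;dark[:,285:]=0
n,l,st,ce=cv2.connectedComponentsWithStats(dark.astype(np.uint8))
for i in range(1,n):
    if st[i,4]>15: print(st[i],ce[i],onz(c,ce[i],24)[0], np.nanmedian(C[l==i],0))
s=shot('scene')
for nm,P in (('grip',g*[1,1,0]+[0,0,14]),('tips',t*[1,1,0]+[0,0,12]),('tur',[617.5,-284,72]),('piv',pv)): print(nm,px(s,P)[0])
o=s['img'].copy()
for P in ([617.5,-284,20],[617.5,-284,72],g*[1,1,0]+[0,0,28],t*[1,1,0]+[0,0,24],pl*[1,1,0]+[0,0,28],pr*[1,1,0]+[0,0,28],tl*[1,1,0]+[0,0,24],tr*[1,1,0]+[0,0,24],pv): cv2.circle(o,tuple(np.round(px(s,P)[0]).astype(int)),0,(255,0,0),1)
a=cv2.resize(o[215:315,365:465],None,fx=4,fy=4,interpolation=0);b=cv2.resize(o[270:340,130:230],None,fx=4,fy=4,interpolation=0)
w=np.zeros((400,800,3),np.uint8);w[:,:400]=a;w[:280,400:]=b;save('pics/crop2.png',w)
# rotation of tool
print(R.from_quat(np.roll(get_state()['tool_rot'],-1)).as_matrix().round(3))
```

```text
pads [457.46437499 280.52880756  25.        ] [447.38440556 234.02559195  25.        ] 47.58313614930815 grip [452.42439027 257.27719975  25.        ] tips [549.03843446 234.61442259  22.        ] [556.94190868 267.76032054  22.        ] [541.13496023 201.46852465  22.        ] piv [354.69843085 281.03076017  22.        ]
yaw -13.432921155693014 -13.201212855577038 -13.661553979095064 -12.230150869136793 -13.411462009842054 len 199.8061895823335
[233 169   6  16  57] [235.35087719 175.96491228] [555.668789   266.55592421  24.        ] [556.30189831 268.75135068  16.04941573]
[263 177   7  15  52] [265.84615385 183.42307692] [540.32854432 200.72724141  24.        ] [541.31077772 201.77317707  20.0517879 ]
[232 190   4  16  17] [233.52941176 197.17647059] [510.03649235 268.70422829  24.        ] [512.83326077 272.37179003   6.90194821]
[222 207  11  47 113] [227.25663717 227.4159292 ] [445.53329347 279.64103177  24.        ] [449.77783371 281.36272466  10.15676306]
[246 216   9  23  65] [249.8        227.92307692] [445.21636858 231.69662488  24.        ] [446.17405248 233.15339293  17.01763415]
[227 260  11  15  25] [231.04 268.68] [359.08312871 268.41671063  24.        ] [356.33960782 273.51017773   9.80099057]
grip [404.49754506 251.2105288 ]
tips [406.47745679 276.14506405]
tur [167.30568529 293.75873694]
piv [403.20633326 226.87602174]
[[-0.961  0.275 -0.   ]
 [ 0.275  0.961 -0.   ]
 [ 0.    -0.    -1.   ]]
```

View pics/crop2.png

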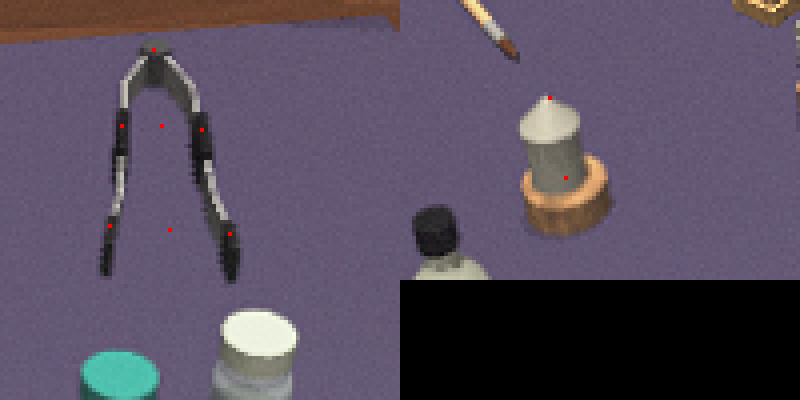

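Crop 1 shows bare steel tongs with black pads and a round, cone-roofed turret on cork. Crop 2 (scene) has my projected points on the pads, tips, pivot and turret apex, to within about 1 px. Tongs_grip ≈ (453,257), yaw ≈ -13.3°; turret ≈ (618,-284). Moving above the tongs.

>>> carry_out(
  rows=[
    [2.81, -3.44, -1.28, 0, 0, 0.27, 100],
    [2.81, -3.44, -1.28, 0, 0, 0.27, 100],
    [2.81, -3.44, -1.28, 0, 0, 0.27, 100],
    [2.81, -3.44, -1.28, 0, 0, 0.27, 100],
    [2.81, -3.44, -1.28, 0, 0, 0.27, 100],
    [2.81, -3.44, -1.28, 0, 0, 0.27, 100],
    [2.81, -3.44, -1.28, 0, 0, 0.27, 100],
    [2.81, -3.44, -1.28, 0, 0, 0.27, 100],
    [2.81, -3.44, -1.28, 0, 0, 0.27, 100],
    [2.81, -3.44, -1.28, 0, 0, 0.27, 100],
    [0, 0, -2, 0, 0, 0, 100],
    [0, 0, -2, 0, 0, 0, 100],
    [0, 0, -2, 0, 0, 0, 100],
    [0, 0, 0, 0, 0, 0, 100],
    [0, 0, 0, 0, 0, 0, 100],
  ],
  newtons=20,
)

```text
t: 2.72
tool_pos: [453.3, 257.1, 60.9]
tool_rot: [0.0, 0.116, 0.993, 0.0]
contact_force: [0.1, 0.2, 0.1]
grip_width: 85.2
```

>>> carry_out(
  rows=[
    [0, 0, -1, 0, 0, 0, 100],
    [0, 0, -1, 0, 0, 0, 100],
    [0, 0, -1, 0, 0, 0, 100],
    [0, 0, -1, 0, 0, 0, 100],
    [0, 0, 0, 0, 0, 0, 90],
    [0, 0, 0, 0, 0, 0, 80],
    [0, 0, 0, 0, 0, 0, 72],
    [0, 0, 0, 0, 0, 0, 66],
    [0, 0, 0, 0, 0, 0, 62],
    [0, 0, 0, 0, 0, 0, 59],
    [0, 0, 0, 0, 0, 0, 59],
    [0, 0, 0, 0, 0, 0, 59],
  ],
  newtons=20,
)

```text
t: 4.22
tool_pos: [453.7, 257.2, 21.1]
tool_rot: [0.001, 0.116, 0.993, 0.0]
contact_force: [0.8, -0.1, 6.1]
grip_width: 50.5
```

```bash
cat > v.py <<'E'
import sys
from h import *
x0,y0,x1,y1=map(int,sys.argv[2:6]); s=shot('scene'); a=s['img'][y0:y1,x0:x1]
k=min(800/(x1-x0),600/(y1-y0)); save(sys.argv[1],cv2.resize(a,None,fx=k,fy=k,interpolation=cv2.INTER_CUBIC))
st=get_state(); print(st['t'],st['tool_pos'].round(1),st['contact_force'].round(1),st['grip_width'].round(1),R.from_quat(np.roll(st['tool_rot'],-1)).as_matrix().round(3)[:,1])
E
python3 v.py pics/g1.png 350 180 470 290
```

```text
Traceback (most recent call last):
  File "v.py", line 5, in <module>
    st=get_state(); print(st['t'],st['tool_pos'].round(1),st['contact_force'].round(1),st['grip_width'].round(1),R.from_quat(np.roll(st['tool_rot'],-1)).as_matrix().round(3)[:,1])
                                                                                       ^^^^^^^^^^^^^^^^^^^^^^
AttributeError: 'float' object has no attribute 'round'
```

View pics/g1.png

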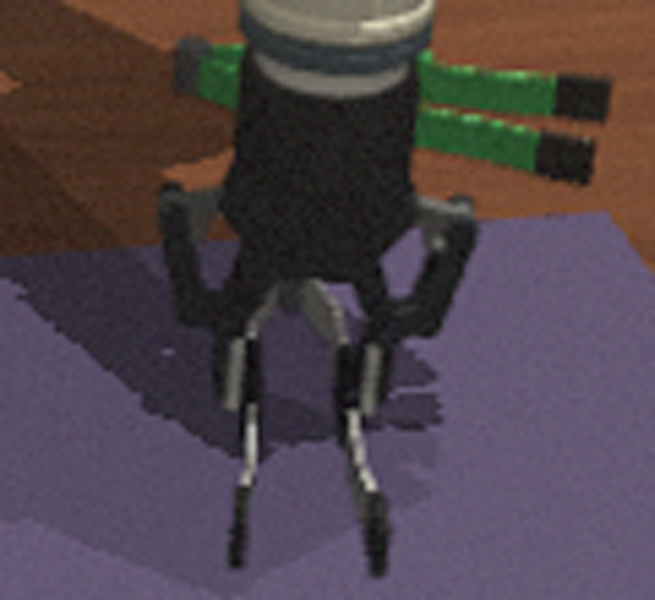

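The jaws have the tongs by the pads (left pad at crop (248,370), right (350,380)), tips free at (237,525) and (375,535). Lifting a little and checking.

>>> carry_out(
  rows=[
    [0, 0, 0.3, 0, 0, 0, 57],
    [0, 0, 0.5, 0, 0, 0, 57],
    [0, 0, 1, 0, 0, 0, 57],
    [0, 0, 1.5, 0, 0, 0, 57],
    [0, 0, 2, 0, 0, 0, 57],
    [0, 0, 2, 0, 0, 0, 57],
    [0, 0, 2, 0, 0, 0, 57],
    [0, 0, 1.7, 0, 0, 0, 57],
    [0, 0, 1, 0, 0, 0, 57],
    [0, 0, 0, 0, 0, 0, 57],
  ],
)

```text
t: 5.52
tool_pos: [453.3, 257.0, 141.1]
tool_rot: [0.001, 0.116, 0.993, 0.0]
contact_force: [0.4, 0.1, -1.0]
grip_width: 49.1
```

```bash
sed -i "s/st\['grip_width'\].round(1)/round(st['grip_width'],1)/" v.py; python3 v.py pics/g2.png 350 130 470 290
```

```text
5.575 [452.9 256.8 140.4] [-0.7  0.2  0.3] 48.9 [0.23  0.973 0.   ]
```

View pics/g2.png

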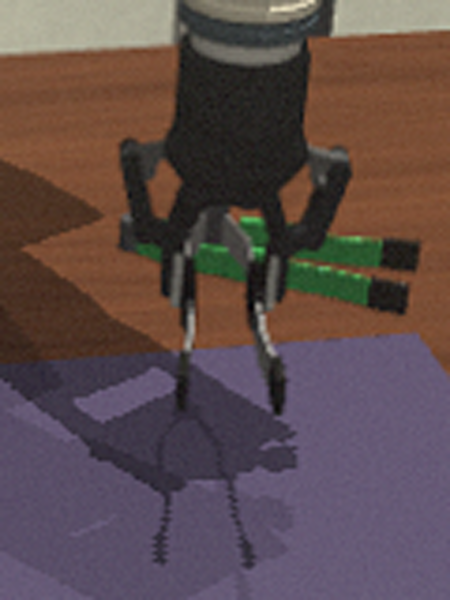

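The tongs are lifted in the jaws, tips ahead at crop (183,390) and (275,390), green ones untouched. Transit, at height, to above the turret.

>>> carry_out(
  rows=[
    [0.1, -0.8, 0, 0, 0, 0.66, 57],
    [0.2, -1.6, 0, 0, 0, 0.66, 57],
    [0.3, -2.4, 0, 0, 0, 0.66, 57],
    [0.38, -3.2, 0, 0, 0, 0.66, 57],
    [0.38, -3.2, 0, 0, 0, 0.66, 57],
    [0.38, -3.2, 0, 0, 0, 0.66, 57],
    [0.38, -3.2, 0, 0, 0, 0.66, 57],
    [0.38, -3.2, 0, 0, 0, 0.66, 57],
    [0.38, -3.2, 0, 0, 0, 0.66, 57],
    [0.38, -3.2, 0, 0, 0, 0.66, 57],
    [0.38, -3.2, 0, 0, 0, 0.66, 57],
    [0.38, -3.2, 0, 0, 0, 0.66, 57],
    [0.38, -3.2, 0, 0, 0, 0.66, 57],
    [0.38, -3.2, 0, 0, 0, 0.66, 57],
    [0.38, -3.2, 0, 0, 0, 0.66, 57],
    [0.38, -3.2, 0, 0, 0, 0.66, 57],
    [0.38, -3.2, 0, 0, 0, 0.66, 57],
    [0.3, -2.4, 0, 0, 0, 0.66, 57],
    [0.2, -1.4, 0, 0, 0, 0.66, 57],
    [0.1, -0.7, 0, 0, 0, 0.66, 57],
  ],
)

```text
t: 8.07
tool_pos: [517.7, -284.6, 139.7]
tool_rot: [-0.0, 0.001, 1.0, 0.0]
contact_force: [0.2, -0.5, 0.0]
grip_width: 49.0
```

>>> carry_out(
  rows=[
    [0, 0, 0, 0, 0, 0, 57],
    [0, 0, 0, 0, 0, 0, 57],
    [0, 0, 0, 0, 0, 0, 57],
  ],
)

```text
t: 8.45
tool_pos: [518.1, -283.5, 140.4]
tool_rot: [-0.0, 0.0, 1.0, 0.0]
contact_force: [0.1, -0.2, -0.8]
grip_width: 48.8
```

```bash
cat > t.py <<'E'
import sys
from h import *
c=shot('top'); C=cloud(c); o=c['img']
x0,y0,x1,y1=440,100,560,240
a=cv2.resize(o[y0:y1,x0:x1],None,fx=4,fy=4,interpolation=cv2.INTER_CUBIC)
s=shot('scene'); b=cv2.resize(s['img'][200:340,120:220],None,fx=4,fy=4,interpolation=cv2.INTER_CUBIC)
save(sys.argv[1],np.hstack([a[:560],b[:560]][:1]+[cv2.resize(b,(320,a.shape[0]))] if b.shape[0]!=a.shape[0] else [a,b[:,:320]]))
for n in ('top','scene'):
    for d in imaging.spot_point(n,'tongs_tips'): print(n,round(d['score'],2),np.round(d['point']))
st=get_state(); print(st['t'],st['tool_pos'].round(1),st['contact_force'].round(1),round(st['grip_width'],1),R.from_quat(np.roll(st['tool_rot'],-1)).as_matrix().round(3)[:,1])
g=st['tool_pos']; 
for P in ([g[0]+100,g[1],g[2]-9],[617.5,-284,46]): print('pred',px(c,P)[0],px(s,P)[0])
E
python3 t.py pics/t1.png
```

```text
top 0.82 [510. 132.]
top 0.66 [136. 323.]
scene 0.95 [162. 272.]
scene 0.16 [171. 303.]
8.65 [ 518.2 -283.9  140.4] [-0.   0.4 -1.2] 49.3 [ 0.001  1.    -0.   ]
pred [513.11921221 136.01774241] [162.94084477 269.86794713]
pred [498.97122353 147.90628421] [169.17185783 303.86965699]
```

View pics/t1.png

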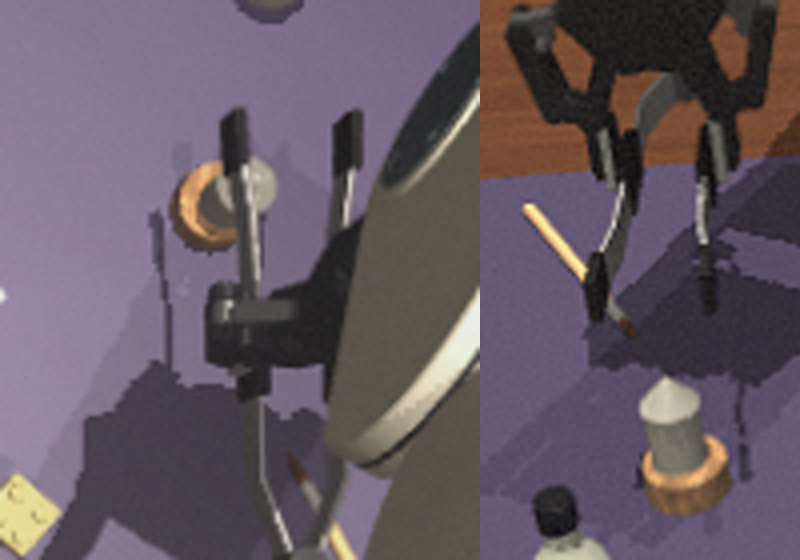

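Top crop: tips at (233,142) and (348,142), i.e. mid px (512.2,135.1). Scene: tips straddle the turret laterally, with the apex at (670,380). Computing the residual.

Run:
```python
from h import *
c=shot('top'); s=shot('scene')
print('tips',onz(c,(512.2,135.1),143)[0])
print('scene tips', onz(s,(163,271),132)[0])
C=cloud(s); m=(C[...,2]>24)&(np.hypot(C[...,0]-617,C[...,1]+284)<30)
Q=C[m]; cy=Q[(Q[:,2]>26)&(Q[:,2]<50)]; ap=Q[Q[:,2]>66]
print('turret scene cyl y',np.percentile(cy[:,1],[3,97]),'xmax',np.percentile(cy[:,0],[50,95]),'apex',ap.mean(0),Q[:,2].max())
h=cv2.cvtColor(s['img'],cv2.COLOR_RGB2HSV); k=(h[...,1]>110)&(h[...,0]<25)
k[:, :155]=0;k[:,190:]=0;k[:300]=0;k[335:]=0
print('cork',np.nanmin(C[k],0),np.nanmax(C[k],0), C[k&(C[...,2]>16)].shape)
```

```text
tips [ 616.54217752 -278.0741877   143.        ]
scene tips [ 622.97354451 -283.25148897  132.        ]
turret scene cyl y [-298.59856354 -273.58189456] xmax [630.62757044 634.40590284] apex [ 617.99212517 -290.01581109  121.04520399] 144.1921237806123
cork [ 599.2661407  -305.1001353     1.21118323] [ 642.5907953  -263.21092365   23.07022464] (115, 3)
```

>>> carry_out(
  rows=[
    [0, -0.2, -0.5, 0, 0, 0, 57],
    [0, -0.2, -1, 0, 0, 0, 57],
    [0, 0, -1, 0, 0, 0, 57],
    [0, 0, -1, 0, 0, 0, 57],
    [0, 0, -0.6, 0, 0, 0, 57],
    [0, 0, 0, 0, 0, 0, 57],
    [0, 0, 0, 0, 0, 0, 57],
  ],
)

```text
t: 9.62
tool_pos: [518.4, -288.2, 99.5]
tool_rot: [0.0, 0.001, 1.0, -0.0]
contact_force: [-0.2, 0.1, -0.8]
grip_width: 48.7
```

```bash
python3 t.py pics/t2.png
```

```text
top 0.76 [140. 327.]
top 0.66 [505. 140.]
scene 0.85 [454. 204.]
scene 0.73 [162. 290.]
9.825 [ 518.4 -288.2   99.7] [-0.3 -0.2 -1.3] 49.0 [ 0.001  1.    -0.   ]
pred [508.24097195 141.73660818] [163.75521327 286.76671886]
pred [498.97122353 147.90628421] [169.17185783 303.86965699]
```

View pics/t2.png

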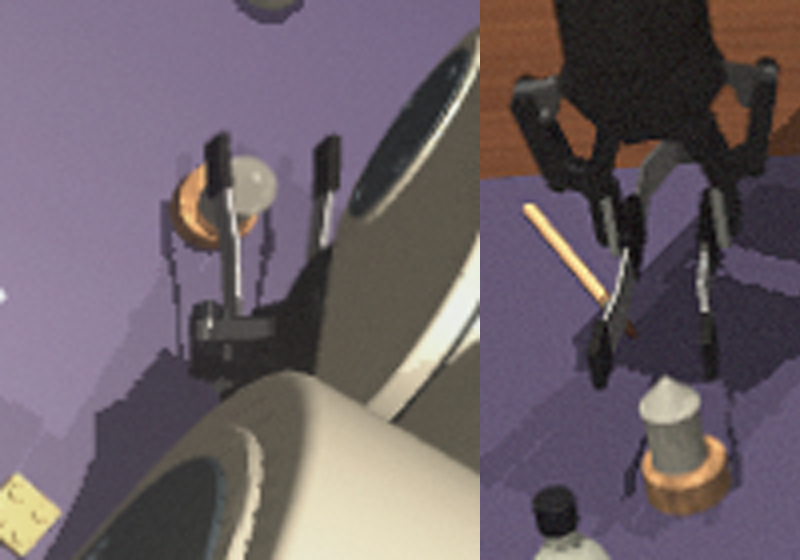

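Top says the tips are aligned in y, scene says about 3 mm too far to -y, so I split the difference (+1 mm). The margin is about 8 mm each side. Descending around the turret.

>>> carry_out(
  rows=[
    [0, 0.1, -0.5, 0, 0, 0, 57],
    [0, 0, -0.8, 0, 0, 0, 57],
    [0, 0, -0.8, 0, 0, 0, 57],
    [0, 0, -0.8, 0, 0, 0, 57],
    [0, 0, -0.8, 0, 0, 0, 57],
    [0, 0, -0.8, 0, 0, 0, 57],
    [0, 0, -0.5, 0, 0, 0, 57],
    [0, 0, -0.2, 0, 0, 0, 57],
    [0, 0, 0, 0, 0, 0, 57],
    [0, 0, 0, 0, 0, 0, 57],
  ],
)

```text
t: 11.08
tool_pos: [518.4, -287.2, 47.6]
tool_rot: [0.0, 0.001, 1.0, -0.0]
contact_force: [0.5, -0.4, -1.0]
grip_width: 48.6
```

```bash
python3 v.py pics/d1.png 140 250 200 330
```

```text
11.125 [ 518.4 -287.2   47.6] [-0.3  0.9 -0.8] 48.8 [ 0.001  1.    -0.   ]
```

View pics/d1.png

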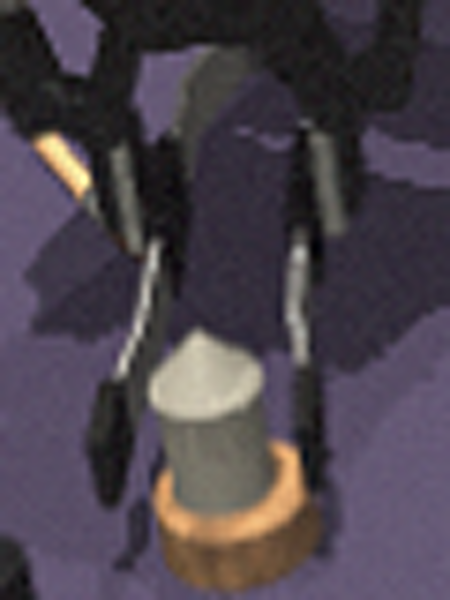

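The tips straddle the cylinder (168–268 px) below the eaves: left tip about 45 crop px away, right about 29, so about 2 mm off. Shifting +2 mm and closing slowly.

>>> carry_out(
  rows=[
    [0, 0.2, 0, 0, 0, 0, 56],
    [0, 0, 0, 0, 0, 0, 54],
    [0, 0, 0, 0, 0, 0, 52],
    [0, 0, 0, 0, 0, 0, 50],
    [0, 0, 0, 0, 0, 0, 49],
    [0, 0, 0, 0, 0, 0, 48],
    [0, 0, 0, 0, 0, 0, 47],
    [0, 0, 0, 0, 0, 0, 46],
    [0, 0, 0, 0, 0, 0, 45],
    [0, 0, 0, 0, 0, 0, 44],
    [0, 0, 0, 0, 0, 0, 43],
    [0, 0, 0, 0, 0, 0, 42],
    [0, 0, 0, 0, 0, 0, 40],
    [0, 0, 0, 0, 0, 0, 38],
    [0, 0, 0, 0, 0, 0, 38],
  ],
  newtons=20,
)

```text
t: 13.0
tool_pos: [518.2, -285.1, 47.3]
tool_rot: [0.0, 0.001, 1.0, -0.0]
contact_force: [0.2, 0.1, -0.1]
grip_width: 39.0
```

```bash
python3 v.py pics/d2.png 140 250 200 330
```

```text
13.05 [ 518.2 -285.2   47.3] [-0.1  0.1 -0.2] 38.4 [ 0.001  1.    -0.   ]
```

View pics/d2.png

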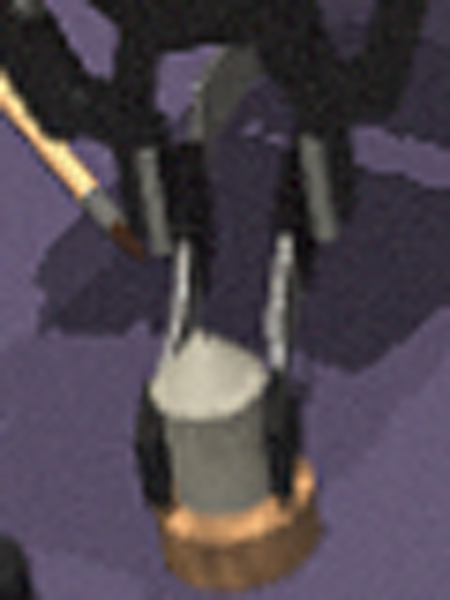

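The tips are closed on the cylinder below the eaves (crop (155,450) and (283,440)), and the width stopped at 39 mm, as stated for contact. Lifting smoothly by 14 cm.

>>> carry_out(
  rows=[
    [0, 0, 0, 0, 0, 0, 36],
    [0, 0, 0.2, 0, 0, 0, 36],
    [0, 0, 0.5, 0, 0, 0, 36],
    [0, 0, 0.8, 0, 0, 0, 36],
    [0, 0, 1.1, 0, 0, 0, 36],
    [0, 0, 1.4, 0, 0, 0, 36],
    [0, 0, 1.5, 0, 0, 0, 36],
    [0, 0, 1.5, 0, 0, 0, 36],
    [0, 0, 1.5, 0, 0, 0, 36],
    [0, 0, 1.5, 0, 0, 0, 36],
    [0, 0, 1.4, 0, 0, 0, 36],
    [0, 0, 1.1, 0, 0, 0, 36],
    [0, 0, 0.8, 0, 0, 0, 36],
    [0, 0, 0.5, 0, 0, 0, 36],
    [0, 0, 0.2, 0, 0, 0, 36],
    [0, 0, 0, 0, 0, 0, 36],
    [0, 0, 0, 0, 0, 0, 36],
    [0, 0, 0, 0, 0, 0, 36],
  ],
)

```text
t: 15.3
tool_pos: [518.0, -285.1, 187.0]
tool_rot: [-0.0, 0.001, 1.0, 0.0]
contact_force: [0.7, -0.6, -1.6]
grip_width: 38.7
```

```bash
python3 v.py pics/e1.png 120 190 330 340
python3 - <<'E'
from h import *
s=shot('scene'); C=cloud(s)
m=(np.abs(C[...,0]-619)<45)&(np.abs(C[...,1]+285)<15)&(C[...,2]>100)&(s['img'].min(2)>95)
Q=C[m]; print(len(Q),np.percentile(Q,[2,50,98],0).round(1).tolist())
E
```

```text
15.35 [ 518.1 -285.1  187.1] [ 0.4  0.2 -0.6] 38.9 [0.001 1.    0.   ]
291 [[576.3, -297.9, 160.3], [628.9, -285.3, 194.5], [634.9, -270.8, 471.9]]
```

View pics/e1.png

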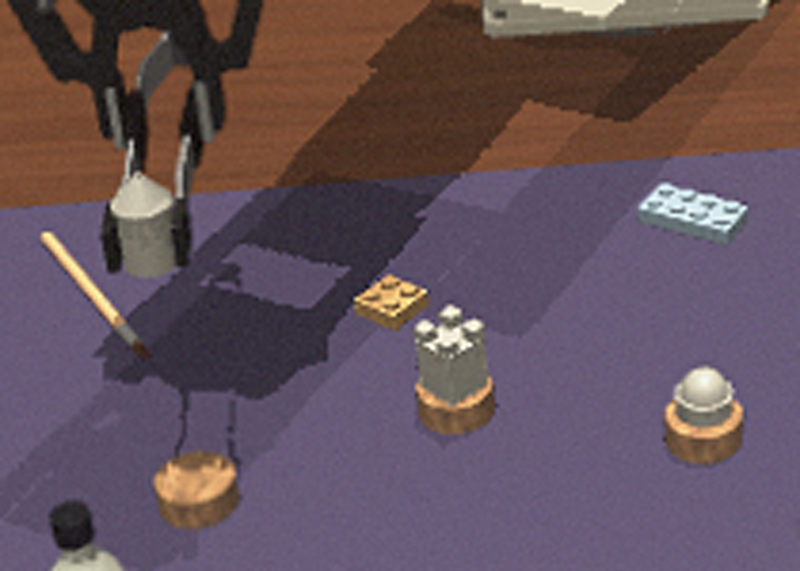

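The turret hangs upright in the tips at crop (147,225), its foot at about z = 160 mm, 140 mm over its empty stand (197,488). Tower and dome are on their stands. A quick numeric check of the jar and stillness, then hand in.

Run:
```python
from h import *
c=shot('top'); C=cloud(c)
for nm,(u,v) in dict(tow=(428,176),dome=(363,156),jar=(247,116)).items():
    Q=C[v-22:v+22,u-22:u+22].reshape(-1,3); Q=Q[Q[:,2]>25]; q=Q[Q[:,2]>Q[:,2].max()-8]; print(nm,np.round(q.mean(0),1))
s=get_state(); print(s['t'],s['tool_pos'].round(1),s['grip_width'],np.abs(s['joint_velocities']).max())
print(job.sign_off())
```

```text
tow [ 559.5 -140.1   61.7]
dome [599.9  -2.5  43.6]
jar [682.8 241.6  55.1]
15.45 [ 518.1 -285.1  187.1] 38.881277030564966 0.002646645524232756
the job is handed in; nothing more can be done
None
```

The job is handed in. The gripper holds the steel tongs, and the tongs hold the round turret upright and still. Its foot is about 140 mm above its stand, at t ≈ 15.5 s of the 38 s allowed.

- **Grip:** the width steadied at about 39 mm on closing and through the lift, which is the stated contact width for the turret. Joint speeds were about 0.003 rad/s at the end.
- **Other objects:** the tower, dome and paint jar measured within 1 mm of their first positions, with the jar upright at 55 mm. I saw no contact between the gripper or arm and the painted parts.
- **Disagreement:** during the approach the two cameras differed by 3–5 mm on the sideways position of the tips. I settled it with a close view before closing the tongs. No check failed.

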